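Press a wooden egg into the sprung ring of an egg-printing stand

TASK

Open the egg-printing stand by pulling its metal cover slide out by the knob all the way to its stop, and leave it open. Then take the large wooden egg with the stem from its dish, set it upright, stem up, in the sprung steel ring of the stand, and press it down as far as the ring goes so that the print takes. Leave the other two eggs standing in their dishes, and finish while holding the egg pressed down: do not let go or back off at the end.

Things in the scene. Friction and masses are not known exactly. Their poses are not given: they have to be found in the camera images.
- stand: Egg-printing stand, pale wood, fixed. Origin: on the table top right below the steel ring's centre. Its -x is the way the cover pulls out (towards the robot, turned up to 0.45 rad either way); z up. Base 145 x 90 x 12 mm, x = -95 to +50 mm; two side rails 8 mm thick at y = +-36 mm, tops 58 mm above the table. A flat dark soft print pad 24 mm across lies under the ring.
- cover (a joint): Steel cover slide over the ring, 60 mm wide, top face 55 mm above the table: how far it is out along the stand's -x, in m; 0 shut, 0.065 at the stop, starts at 0 to 0.012. A return spring (0.45 N shut, 1.4 N at the stop) and stiff guides (3 N friction) resist: 4 to 5 N pulls it; it stays where left. At the stop its inner edge is 35 mm from the ring's axis.
- cover_knob (a point): Point half-way up the upright round steel knob on the cover slide, 75 mm above the table. The knob is a plain post 14 mm in diameter, 40 mm tall, from 55 to 95 mm above the table; it stands 55 mm from the ring's axis along the stand's -x when the cover is shut and moves with the cover. Axes as the stand's.
- ring_top (a point): Centre of the top rim of the steel ring cradle (hole 40 mm, outer diameter 56 mm, 8 mm thick, axis vertical), 44 mm above the table when free; it moves straight down with the ring. Axes as the stand's.
- ring (a joint): How far the sprung ring is pressed down, in m: 0 free, 0.020 at its bottom stop. The spring pushes up with 3.6 N when free and about 11.6 N at the stop (400 N/m).
- egg_mid (a point): Large stemmed wooden egg, 50 mm above its foot, on its axis; z up the stem. 100 mm tall: flat foot 22 mm wide, body 48 mm wide (21 mm up; underside a 24 mm radius sphere) closing at 53 mm, then a 16 mm round stem. 0.12 kg. Starts upright on the floor (6 mm up) of one of three white dishes (rim 66 mm wide, 18 mm high). Seated in the ring this point is 42 mm above the ring's rim.
- small_egg_mid (a point): Small wooden egg with a thin stem, 34 mm across, 72 mm tall, stem 12 mm in diameter, standing in a like dish: to be left there. The point is 36 mm above its foot.
- plain_egg_mid (a point): Plain wooden egg without a stem, 48 mm across, 53 mm tall, standing in a like dish: to be left there. The point is 26 mm above its foot.
There are look-alikes about, which are no part of the job. Leave any red or turquoise look-alike of the stand alone.

How it is judged:
By the outcome, as a careful person would: the job done as asked, in the order asked, and still so for the second after the job is handed in, while the arm keeps its last pose, push and grip.
It also fails if it takes over 54 s, if anything falls off the work surface, if the arm or the gripper's body presses on something with over 40 N, if the wrist force passes 120 N, or if a joint passes its speed limit or range.

ROBOT

A 6-joint arm with a two-finger parallel gripper is mounted at the origin on the work surface. World frame = base frame: x ahead of the robot, y to its left, z up, the work surface at z = 0. Lengths are in m, angles in rad, forces in N, time in s.
With the tool pointing down it reaches from about 0.35 to 0.775 m from the base axis. Payload 5.5 kg.
Tool frame: the origin (TCP) lies on the centre line of the jaws, within the pads' length; the fingertips stand 17 mm ahead of it and the grasp point (between the pads) lies 2 mm behind it; z points along the fingers, y is the direction in which the jaws open and shut (so a half turn about z gives the same grasp; the last joint's range is limited). The gripper opens to 85 mm and grips with 20 to 120 N. Pads are 22 mm wide; open, the fingers measure 114 mm over their backs; the gripper's body (76 mm by 85 mm) begins 54 mm behind the grasp point. The pads swing forward as they close: fully open they stand 13 mm farther back than shut.
Start: joints at [1.029, 0.313, 0.046, 1.304, 0, 1.431], TCP at [0.225, 0.529, 0.248] pointing down, gripper open.
Joint ranges: [-2.76, 2.76], [-0.86, 1.69], [-1.03, 1.26], [-2.2, 2.34], [-1.47, 1.5], [-3.14, 3.14]. Speed limits (rad/s): [2.57, 2.57, 3.14, 3.14, 3.14, 3.14].

INTERFACE

Orientations are given as a unit quaternion [w, x, y, z].
In Python, from workcell import env gives the robot as it stands.
- The arm moves only by the tool servo_tool, never from a script. Its argument "increments" is a list of rows, each an object of numbers: "claw": the closure, from 0 (fully open) to 1 (shut); "x", "y", "z": the shift along the world's x, y, z in units of 25 mm (1.0 is 25 mm); "ax", "ay", "az": the turn, a rotation vector about the world's x, y, z in units of 8 degrees (1.0 is 8 degrees). A call has 1 to 5 rows; each row shifts and turns the commanded pose from where the row before left it; what a row does not reach is not made up. A row lasts 1/10 s, in which the tool goes at most 50 mm and 8.59 degrees, less where a joint would pass 70% of its speed; a pose out of reach is approached as far as the arm can. A call is refused whole if a number of a shift passes 1 or a number of a turn 1, either way. A call with a gripper value outside its range is refused whole. The fingers move at their own pace and stop on an object; "newtons" is the grip in N (left out, the last holds). Time passes only in rows, so rows that do not move let the fingers close. It gives the time, the measured TCP pose, the force and the opening at its end, in the units of the state.
- env.get_state(): the state, without advancing time (a new reading comes with each control period).
- env.read_camera(name): name is "scene" or "top"; returns the picture (480x640x3 uint8, red, green, blue); there is no depth.
- env.calibration(name): a dict with "K" (3x3 intrinsics, pixels), "world_to_cam" (4x4, takes a point from world to camera coordinates). Camera axes: x right, y down, z forward; pixel columns grow to the right and rows downward; lengths in m; the calibration is good to about 2 mm. A picture is of the moment at which its call begins. calibration takes no time and is no camera call.
- env.hand_in(): hands the job in, once; it reports no verdict.
The state is a dict: "clock": time; "joint_pos": joint angles; "qvel": joint speeds; "tau": joint torques, N m; "tcp_pos": TCP position; "orientation": TCP orientation; "wrist_force": force on the tool from outside, world axes, zero at the start; "ft_torque": the same for the moment, N m; "finger_gap": finger opening in m.
Only numpy, scipy, OpenCV 4.12 (cv2) and the standard library are available. Lean on these libraries where they do the work, as an engineer would, in place of code of your own. Each camera call takes 0.05 s, during which the arm holds its last target.

## Working session

There is one attempt and no reset: what is moved stays moved. The work goes in short steps, Python scripts to look and compute and a tool call to move; the robot and the scene stay as the last step left them, time stands still between calls to the robot, and variables do not carry over. Pictures are saved under pics/ and viewed, and the job is handed in when it is done.

Besides the shell and the picture viewer there is one more tool, called after ">>>" in YAML: its name, and indented under it one key for each argument. servo_tool: Moves the arm, as the interface text tells. Its arguments: {"type":"object","properties":{"increments":{"type":"array"},"newtons":{"type":"number"}},"required":["increments"]}

```bash
mkdir -p pics; ls
python3 - <<'E'
from workcell import env
import cv2
for n in("scene","top"):
    im=env.read_camera(n); cv2.imwrite(f"pics/{n}0.png",im[:,:,::-1])
    c=env.calibration(n); print(n,c["K"],c["world_to_cam"])
print(env.get_state())
E
```

```text
pics
scene [[554.34568185   0.         320.21900061]
 [  0.         554.34568185 242.50381014]
 [  0.           0.           1.        ]] [[ 0.02631198  0.99964142 -0.00497024  0.04972024]
 [ 0.60577106 -0.01989945 -0.79539011 -0.23818654]
 [-0.79520381  0.01791746 -0.60607744  1.29670134]
 [ 0.          0.          0.          1.        ]]
top [[456.76773598   0.         314.20970581]
 [  0.         456.76773598 234.05454011]
 [  0.           0.           1.        ]] [[ 0.01157749 -0.99958931 -0.02621387 -0.07382707]
 [-0.99428298 -0.0087252  -0.10642004  0.49713941]
 [ 0.10614761  0.02729608 -0.99397566  0.8756465 ]
 [ 0.          0.          0.          1.        ]]
{'clock': 0.1, 'joint_pos': array([1.02938837e+00, 3.13937456e-01, 4.50858681e-02, 1.30362739e+00,
       2.50603861e-05, 1.43117147e+00]), 'qvel': array([-9.84314507e-04, -1.69544881e-03,  3.62294738e-03,  2.29481874e-03,
        1.17971714e-03, -4.90309571e-05]), 'tau': array([ 2.96368249e-03, -4.81727314e+01,  2.99244744e+01,  1.27504097e-02,
       -7.90324452e-05,  9.01761098e-06]), 'tcp_pos': array([0.22464545, 0.52882175, 0.24748837]), 'orientation': array([-2.92791283e-04,  1.99542968e-01,  9.79888716e-01, -7.88833220e-04]), 'wrist_force': array([ 0.28850932, -0.87654604,  0.21408082]), 'ft_torque': array([0.01325861, 0.02304037, 0.01565101]), 'finger_gap': 0.0852626866415903}
```

View pics/scene0.png

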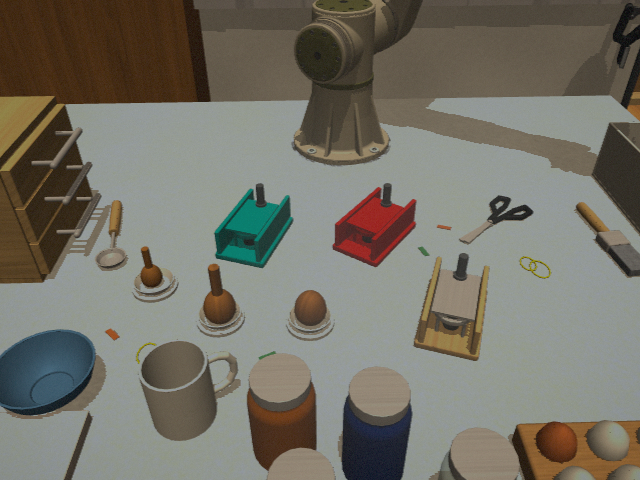

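View pics/top0.png

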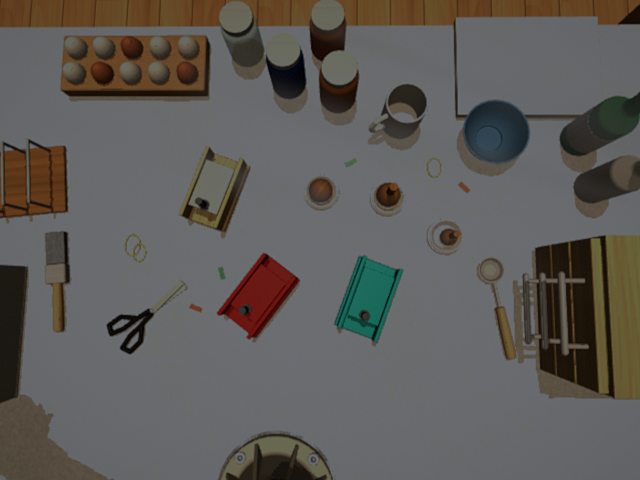

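Both views show three stands. Pale wood is at scene (455,310) / top (213,190), red at scene (375,228) / top (258,296), and turquoise at scene (253,228) / top (369,299). The pale one fits the description.

There are three eggs. The large stemmed one is at scene (219,300) / top (388,197), the small stemmed one at scene (150,275) / top (446,237), and the plain one at scene (310,308) / top (321,190). I'll confirm in enlarged crops.

```bash
cat > h.py <<'E'
import numpy as np, cv2
from workcell import env
C={n:env.calibration(n) for n in("scene","top")}
def proj(n,P):
    P=np.atleast_2d(P); c=C[n]; W=np.array(c["world_to_cam"]); q=P@W[:3,:3].T+W[:3,3]
    u=q@np.array(c["K"]).T; return u[:,:2]/u[:,2:]
def ray(n,uv):
    c=C[n]; W=np.array(c["world_to_cam"]); R=W[:3,:3]; o=-R.T@W[:3,3]
    d=R.T@np.linalg.solve(np.array(c["K"]),[uv[0],uv[1],1]); return o,d
def plane(n,uv,z):
    o,d=ray(n,uv); return o+d*(z-o[2])/d[2]
E
python3 - <<'E'
import cv2
s=cv2.imread("pics/scene0.png");t=cv2.imread("pics/top0.png")
a=cv2.resize(s[245:365,405:505],None,fx=5,fy=5,interpolation=cv2.INTER_CUBIC)[:, :]
cv2.imwrite("pics/c1.png",a)
b=cv2.resize(t[140:240,170:254],None,fx=6,fy=6,interpolation=cv2.INTER_CUBIC);b=cv2.convertScaleAbs(b,alpha=1.6)
cv2.imwrite("pics/c2.png",b)
e=cv2.resize(s[240:345,120:340],None,fx=3.6,fy=3.6,interpolation=cv2.INTER_CUBIC);cv2.imwrite("pics/c3.png",e)
f=cv2.resize(t[160:260,300:470],None,fx=4.5,fy=4.5,interpolation=cv2.INTER_CUBIC);f=cv2.convertScaleAbs(f,alpha=1.6);cv2.imwrite("pics/c4.png",f)
E
```

```text
(no output)
```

View pics/c1.png

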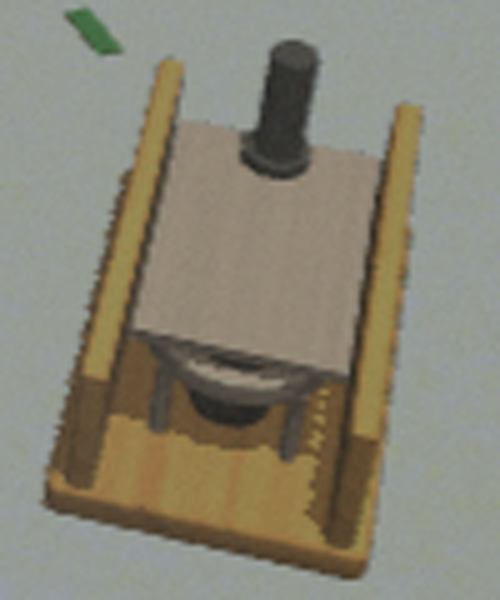

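View pics/c2.png

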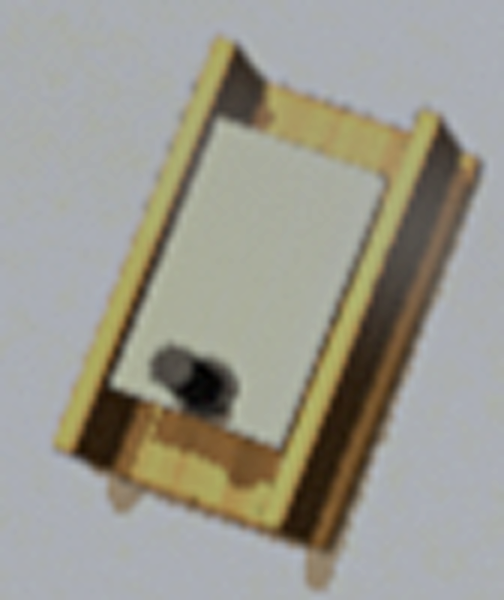

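View pics/c3.png

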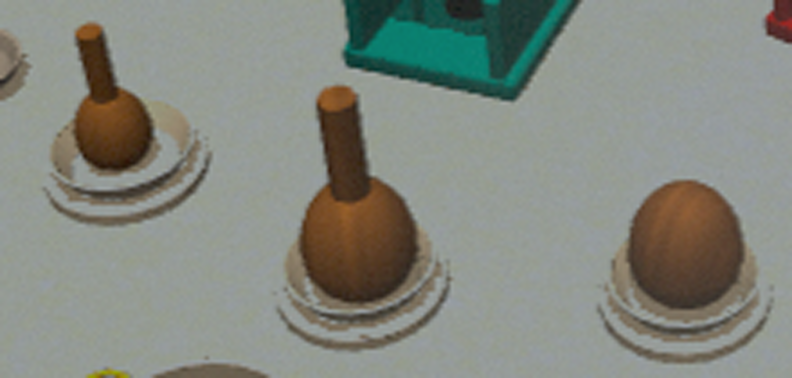

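View pics/c4.png

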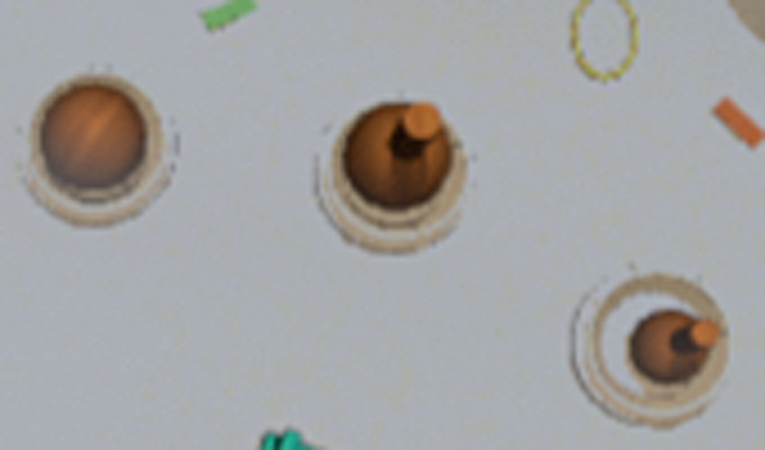

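The crops confirm the pale stand, with its dark knob at top crop c2 (175,362) and scene crop c1 (293,48). The large egg has its thick stem at scene crop c3 (337,99) and top crop c4 (422,121). Next I'll measure them.

Run:
```python
from h import *
np.set_printoptions(precision=4,suppress=True)
c1=lambda u,v:((u+.5)/5+405-.5,(v+.5)/5+245-.5)
c2=lambda u,v:((u+.5)/6+170-.5,(v+.5)/6+140-.5)
c3=lambda u,v:((u+.5)/3.6+120-.5,(v+.5)/3.6+240-.5)
c4=lambda u,v:((u+.5)/4.5+300-.5,(v+.5)/4.5+160-.5)
def tri(a,b):
    o1,d1=ray("scene",a);o2,d2=ray("top",b);s=np.linalg.lstsq(np.c_[d1,-d2],o2-o1,rcond=None)[0]
    p,q=o1+s[0]*d1,o2+s[1]*d2; return (p+q)/2,np.linalg.norm(p-q)
print("egg stem top",plane("scene",c3(337,99),.106),plane("top",c4(422,121),.106),tri(c3(337,99),c4(422,121)))
print("egg body top view ~z.033",plane("top",c4(397,154),.03),"plain",plane("top",c4(93,135),.03))
print("egg body scene",plane("scene",c3(359,240),.035))
print("small stem top",plane("scene",c3(90,32),.078),plane("top",c4(704,333),.078))
print("knob top",plane("scene",c1(294,48),.095),plane("top",c2(173,362),.095),tri(c1(294,48),c2(173,362)))
for n,f,pts in(("top",c2,[(225,40),(72,445),(428,113),(270,522)]),("scene",c1,[(172,65),(92,377),(410,107),(368,435)])):
    P=np.array([plane(n,f(*p),.058) for p in pts]); print(n);print(P)
    # fit order: L far? 
print("cover far corners top", [plane("top",c2(*p),.055) for p in [(216,121),(385,181),(108,384),(282,446)]])
print("cover scene",[plane("scene",c1(*p),.055) for p in [(135,332),(348,377),(182,124),(381,158)]])
```

```text
egg stem top [ 0.5816 -0.2124  0.106 ] [ 0.577  -0.2131  0.106 ] (array([ 0.5777, -0.2135,  0.1027]), np.float64(0.00031345471327631595))
egg body top view ~z.033 [ 0.5785 -0.2133  0.03  ] plain [ 0.5861 -0.0799  0.03  ]
egg body scene [ 0.5854 -0.2117  0.035 ]
small stem top [ 0.4999 -0.3305  0.078 ] [ 0.4954 -0.3316  0.078 ]
knob top [0.5507 0.1439 0.095 ] [0.552 0.144 0.095] (array([0.5518, 0.1436, 0.0959]), np.float64(0.00022679722964249595))
top
[[0.6651 0.1417 0.058 ]
 [0.5315 0.1863 0.058 ]
 [0.641  0.0746 0.058 ]
 [0.5071 0.1215 0.058 ]]
scene
[[0.5118 0.1207 0.058 ]
 [0.6448 0.0727 0.058 ]
 [0.5343 0.1887 0.058 ]
 [0.6684 0.1418 0.058 ]]
cover far corners top [array([0.6389, 0.1445, 0.055 ]), array([0.6192, 0.0886, 0.055 ]), array([0.5519, 0.1764, 0.055 ]), array([0.5321, 0.1192, 0.055 ])]
cover scene [array([0.625 , 0.0884, 0.055 ]), array([0.6441, 0.143 , 0.055 ]), array([0.5365, 0.1193, 0.055 ]), array([0.554 , 0.1753, 0.055 ])]
```

Both cameras agree to about 4 mm in x, and I use the mean:

| Quantity | Value |
|---|---|
| Stand yaw | about -0.335 rad |
| Ring axis | about (0.609, 0.124) |
| Knob | (0.5515, 0.144), 61 mm from the axis, so the cover is about 6 mm out |
| Remaining cover travel | about 59 mm |
| Large egg | about (0.579, -0.213) |

I'll move over the knob now with the jaws along the stand's y.

>>> servo_tool:
  increments:
    - {"x": 0.82,"y": -0.96,"az": 0.48,"claw": 0}
    - {"x": 0.82,"y": -0.96,"claw": 0}
    - {"x": 0.82,"y": -0.96,"claw": 0}
    - {"x": 0.82,"y": -0.96,"claw": 0}
    - {"x": 0.82,"y": -0.96,"claw": 0}
  newtons: 40

```text
schema error: expected keys claw, x, y, z, ax, ay, az
```

>>> servo_tool:
  increments:
    - {"x": 0.82,"y": -0.96,"claw": 0}
    - {"x": 0.82,"y": -0.96,"claw": 0}
    - {"x": 0.82,"y": -0.96,"claw": 0}
    - {"x": 0.82,"y": -0.96,"claw": 0}
    - {"x": 0.82,"y": -0.96,"claw": 0}

```text
schema error: expected keys claw, x, y, z, ax, ay, az
```

>>> servo_tool:
  increments:
    - {"x": 0.82,"y": -0.96,"claw": 0}
    - {"x": 0.82,"y": -0.96,"claw": 0}
    - {"x": 0.82,"y": -0.96,"claw": 0}
    - {"x": 0.82,"y": -0.96,"claw": 0}
    - {"x": 0.82,"y": -0.96,"claw": 0}

```text
schema error: expected keys claw, x, y, z, ax, ay, az
```

>>> servo_tool:
  increments:
    - {"x": 0.82,"y": -0.96,"claw": 0}
    - {"claw": 0}
    - {"claw": 0}

```text
schema error: expected keys claw, x, y, z, ax, ay, az
```

All seven keys are needed in each row.

>>> servo_tool:
  increments:
    - {"claw": 0,"x": 0.82,"y": -0.96,"z": 0,"ax": 0,"ay": 0,"az": 0.48}
    - {"claw": 0,"x": 0.82,"y": -0.96,"z": 0,"ax": 0,"ay": 0,"az": 0}
    - {"claw": 0,"x": 0.82,"y": -0.96,"z": 0,"ax": 0,"ay": 0,"az": 0}
    - {"claw": 0,"x": 0.82,"y": -0.96,"z": 0,"ax": 0,"ay": 0,"az": 0}
    - {"claw": 0,"x": 0.82,"y": -0.96,"z": 0,"ax": 0,"ay": 0,"az": 0}
  newtons: 40

```text
clock: 0.6
tcp_pos: [0.3278, 0.4081, 0.2479]
orientation: [-0.0, 0.166, 0.986, -0.0]
wrist_force: [0.8, 0.0, 0.1]
finger_gap: 0.0856
```

>>> servo_tool:
  increments:
    - {"claw": 0,"x": 0.82,"y": -0.96,"z": 0,"ax": 0,"ay": 0,"az": 0}
    - {"claw": 0,"x": 0.82,"y": -0.96,"z": 0,"ax": 0,"ay": 0,"az": 0}
    - {"claw": 0,"x": 0.82,"y": -0.96,"z": 0,"ax": 0,"ay": 0,"az": 0}
    - {"claw": 0,"x": 0.82,"y": -0.96,"z": 0,"ax": 0,"ay": 0,"az": 0}
    - {"claw": 0,"x": 0.82,"y": -0.96,"z": 0,"ax": 0,"ay": 0,"az": 0}

```text
clock: 1.1
tcp_pos: [0.4303, 0.288, 0.2479]
orientation: [-0.0, 0.167, 0.986, -0.0]
wrist_force: [0.1, 0.7, -0.1]
finger_gap: 0.0856
```

>>> servo_tool:
  increments:
    - {"claw": 0,"x": 0.82,"y": -0.96,"z": 0,"ax": 0,"ay": 0,"az": 0}
    - {"claw": 0,"x": 0.82,"y": -0.96,"z": 0,"ax": 0,"ay": 0,"az": 0}
    - {"claw": 0,"x": 0.82,"y": -0.96,"z": 0,"ax": 0,"ay": 0,"az": 0}
    - {"claw": 0,"x": 0.82,"y": -0.96,"z": 0,"ax": 0,"ay": 0,"az": 0}
    - {"claw": 0,"x": 0.82,"y": -0.96,"z": 0,"ax": 0,"ay": 0,"az": 0}

```text
clock: 1.6
tcp_pos: [0.5328, 0.1681, 0.2479]
orientation: [-0.0, 0.167, 0.986, -0.0]
wrist_force: [-0.2, 0.5, -0.6]
finger_gap: 0.0854
```

>>> servo_tool:
  increments:
    - {"claw": 0,"x": 0.7,"y": -0.96,"z": 0,"ax": 0,"ay": 0,"az": 0}
    - {"claw": 0,"x": 0,"y": 0,"z": 0,"ax": 0,"ay": 0,"az": 0}
    - {"claw": 0,"x": 0,"y": 0,"z": 0,"ax": 0,"ay": 0,"az": 0}

```text
clock: 1.9
tcp_pos: [0.5497, 0.1447, 0.2476]
orientation: [-0.001, 0.167, 0.986, -0.0]
wrist_force: [-1.5, 0.7, 0.3]
finger_gap: 0.0854
```

>>> servo_tool:
  increments:
    - {"claw": 0,"x": 0.06,"y": 0,"z": -1,"ax": 0,"ay": 0,"az": 0}
    - {"claw": 0,"x": 0,"y": 0,"z": -1,"ax": 0,"ay": 0,"az": 0}
    - {"claw": 0,"x": 0,"y": 0,"z": -1,"ax": 0,"ay": 0,"az": 0}
    - {"claw": 0,"x": 0,"y": 0,"z": -1,"ax": 0,"ay": 0,"az": 0}
    - {"claw": 0,"x": 0,"y": 0,"z": 0,"ax": 0,"ay": 0,"az": 0}

```text
clock: 2.4
tcp_pos: [0.5478, 0.1461, 0.1449]
orientation: [-0.004, 0.166, 0.986, -0.001]
wrist_force: [-0.2, 0.5, -0.1]
finger_gap: 0.0855
```

Run:
```python
from h import *
s=env.read_camera("scene")[:,:,::-1]
cv2.imwrite("pics/d1.png",cv2.resize(s[170:350,380:540],None,fx=3.3,fy=3.3,interpolation=cv2.INTER_CUBIC))
```

```text
(no output)
```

View pics/d1.png

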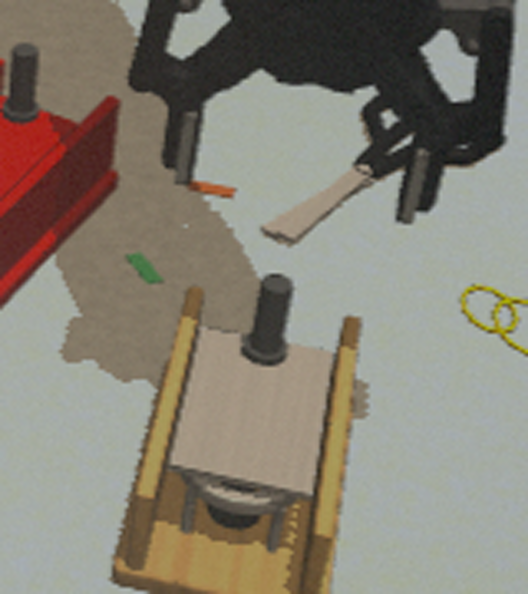

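The jaws straddle the knob (crop (270,300)) on its two sides, so I'll descend with a small correction.

>>> servo_tool:
  increments:
    - {"claw": 0,"x": 0.14,"y": -0.08,"z": -0.9,"ax": 0,"ay": 0,"az": 0}
    - {"claw": 0,"x": 0,"y": 0,"z": -0.9,"ax": 0,"ay": 0,"az": 0}
    - {"claw": 0,"x": 0,"y": 0,"z": -0.7,"ax": 0,"ay": 0,"az": 0}
    - {"claw": 0,"x": 0,"y": 0,"z": 0,"ax": 0,"ay": 0,"az": 0}
    - {"claw": 0,"x": 0,"y": 0,"z": 0,"ax": 0,"ay": 0,"az": 0}

```text
clock: 2.95
tcp_pos: [0.5554, 0.1437, 0.0873]
orientation: [0.001, 0.166, 0.986, 0.0]
wrist_force: [-0.1, -1.2, 0.4]
finger_gap: 0.0851
```

>>> servo_tool:
  increments:
    - {"claw": 0,"x": 0,"y": 0,"z": -0.2,"ax": 0,"ay": 0,"az": 0}
    - {"claw": 0,"x": 0,"y": 0,"z": 0,"ax": 0,"ay": 0,"az": 0}
    - {"claw": 1,"x": 0,"y": 0,"z": 0,"ax": 0,"ay": 0,"az": 0}
    - {"claw": 1,"x": 0,"y": 0,"z": 0,"ax": 0,"ay": 0,"az": 0}
    - {"claw": 1,"x": 0,"y": 0,"z": 0,"ax": 0,"ay": 0,"az": 0}
  newtons: 50

```text
clock: 3.45
tcp_pos: [0.5551, 0.1432, 0.0811]
orientation: [0.0, 0.167, 0.986, 0.0]
wrist_force: [0.5, 0.7, -0.2]
finger_gap: 0.044
```

>>> servo_tool:
  increments:
    - {"claw": 1,"x": 0,"y": 0,"z": 0,"ax": 0,"ay": 0,"az": 0}
    - {"claw": 1,"x": 0,"y": 0,"z": 0,"ax": 0,"ay": 0,"az": 0}
    - {"claw": 1,"x": 0,"y": 0,"z": 0,"ax": 0,"ay": 0,"az": 0}
    - {"claw": 1,"x": 0,"y": 0,"z": 0,"ax": 0,"ay": 0,"az": 0}

```text
clock: 3.85
tcp_pos: [0.5552, 0.144, 0.081]
orientation: [0.0, 0.166, 0.986, 0.001]
wrist_force: [0.7, 3.9, 0.4]
finger_gap: 0.0123
```

The gap of 12 mm is slightly under the knob's 14 mm, so I'll check the picture.

Run:
```python
from h import *
s=env.read_camera("scene")[:,:,::-1]
cv2.imwrite("pics/d2.png",cv2.resize(s[200:370,380:540],None,fx=3.5,fy=3.5,interpolation=cv2.INTER_CUBIC))
print(env.get_state())
```

```text
{'clock': 3.9, 'joint_pos': array([ 0.11313157,  0.41240938, -0.23737155,  0.92005571,  0.00151395,
        0.44733898]), 'qvel': array([-4.26203424e-05, -1.90695420e-05, -7.99844501e-05, -1.51331671e-04,
       -5.49029547e-04,  7.08027614e-04]), 'tau': array([-2.77267791e+00, -4.91753304e+01,  2.51425570e+01,  5.06721754e-01,
       -1.42691508e+00, -3.25327786e-02]), 'tcp_pos': array([0.55520976, 0.14402731, 0.08104554]), 'orientation': array([2.51761842e-04, 1.66326675e-01, 9.86070299e-01, 8.60164632e-04]), 'wrist_force': array([0.1861757 , 5.27498295, 0.60792611]), 'ft_torque': array([ 0.99495667, -0.17685625, -0.02386402]), 'finger_gap': 0.012440067535702967}
```

View pics/d2.png

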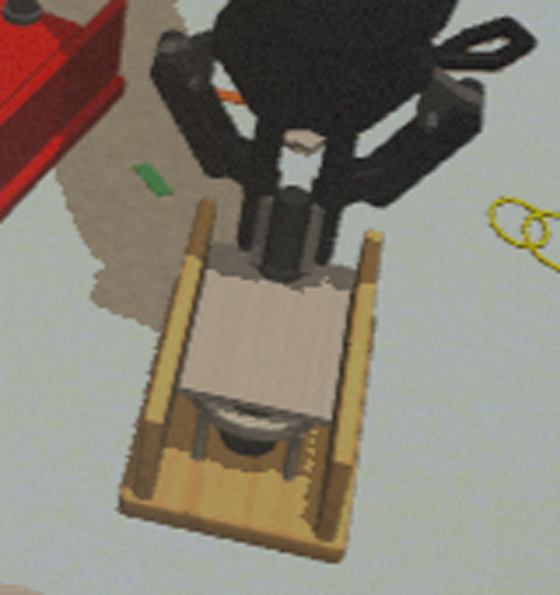

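The knob (crop (287,235)) is between the pads. I'll pull along the stand's -x, direction (-0.944, +0.329).

>>> servo_tool:
  increments:
    - {"claw": 1,"x": -0.2,"y": 0.1,"z": 0,"ax": 0,"ay": 0,"az": 0}
    - {"claw": 1,"x": -0.3,"y": 0.105,"z": 0,"ax": 0,"ay": 0,"az": 0}
    - {"claw": 1,"x": -0.3,"y": 0.105,"z": 0,"ax": 0,"ay": 0,"az": 0}
    - {"claw": 1,"x": -0.3,"y": 0.105,"z": 0,"ax": 0,"ay": 0,"az": 0}
    - {"claw": 1,"x": 0,"y": 0,"z": 0,"ax": 0,"ay": 0,"az": 0}
  newtons: 60

```text
clock: 4.4
tcp_pos: [0.527, 0.1541, 0.0811]
orientation: [0.0, 0.166, 0.986, 0.0]
wrist_force: [1.0, 3.9, -0.5]
finger_gap: 0.012
```

Run:
```python
from h import *
s=env.read_camera("scene")[:,:,::-1]
cv2.imwrite("pics/d3.png",cv2.resize(s[200:370,380:540],None,fx=3.5,fy=3.5,interpolation=cv2.INTER_CUBIC))
```

```text
(no output)
```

View pics/d3.png

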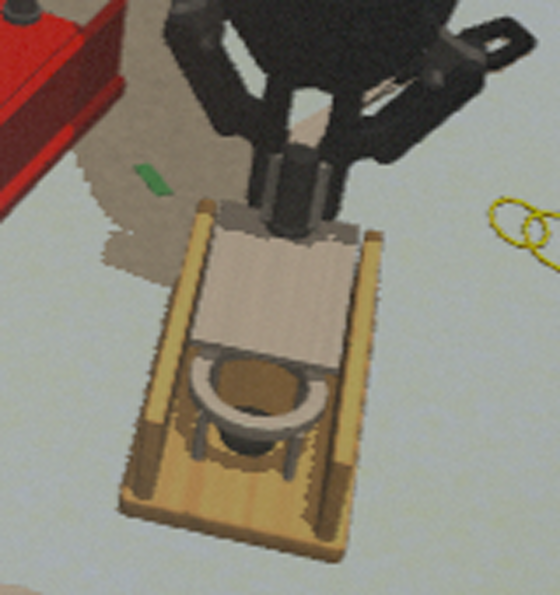

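The cover slides and the ring shows. I'll continue to the stop.

>>> servo_tool:
  increments:
    - {"claw": 1,"x": -0.3,"y": 0.13,"z": 0,"ax": 0,"ay": 0,"az": 0}
    - {"claw": 1,"x": -0.3,"y": 0.12,"z": 0,"ax": 0,"ay": 0,"az": 0}
    - {"claw": 1,"x": -0.3,"y": 0.105,"z": 0,"ax": 0,"ay": 0,"az": 0}
    - {"claw": 1,"x": -0.15,"y": 0.05,"z": 0,"ax": 0,"ay": 0,"az": 0}
    - {"claw": 1,"x": 0,"y": 0,"z": 0,"ax": 0,"ay": 0,"az": 0}

```text
clock: 4.95
tcp_pos: [0.5001, 0.1638, 0.081]
orientation: [-0.0, 0.166, 0.986, -0.0]
wrist_force: [1.5, 0.3, 3.4]
finger_gap: 0.0124
```

>>> servo_tool:
  increments:
    - {"claw": 1,"x": -0.12,"y": 0.04,"z": 0,"ax": 0,"ay": 0,"az": 0}
    - {"claw": 1,"x": 0,"y": 0,"z": 0,"ax": 0,"ay": 0,"az": 0}

```text
clock: 5.15
tcp_pos: [0.4983, 0.1645, 0.081]
orientation: [0.0, 0.167, 0.986, -0.0]
wrist_force: [2.0, -1.3, 2.9]
finger_gap: 0.0122
```

>>> servo_tool:
  increments:
    - {"claw": 1,"x": -0.12,"y": 0.04,"z": 0,"ax": 0,"ay": 0,"az": 0}
    - {"claw": 1,"x": 0,"y": 0,"z": 0,"ax": 0,"ay": 0,"az": 0}

```text
clock: 5.35
tcp_pos: [0.4979, 0.1647, 0.0811]
orientation: [0.003, 0.167, 0.986, -0.001]
wrist_force: [10.4, -5.3, -4.3]
finger_gap: 0.0121
```

>>> servo_tool:
  increments:
    - {"claw": 1,"x": -0.1,"y": 0.03,"z": 0,"ax": 0,"ay": 0,"az": 0}
    - {"claw": 1,"x": 0,"y": 0,"z": 0,"ax": 0,"ay": 0,"az": 0}

```text
clock: 5.55
tcp_pos: [0.4977, 0.1648, 0.0812]
orientation: [0.005, 0.168, 0.986, -0.001]
wrist_force: [16.8, -6.6, -9.2]
finger_gap: 0.0125
```

Run:
```python
from h import *
s=env.read_camera("scene")[:,:,::-1]
cv2.imwrite("pics/d4.png",cv2.resize(s[200:370,380:540],None,fx=3.5,fy=3.5,interpolation=cv2.INTER_CUBIC))
```

```text
(no output)
```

View pics/d4.png

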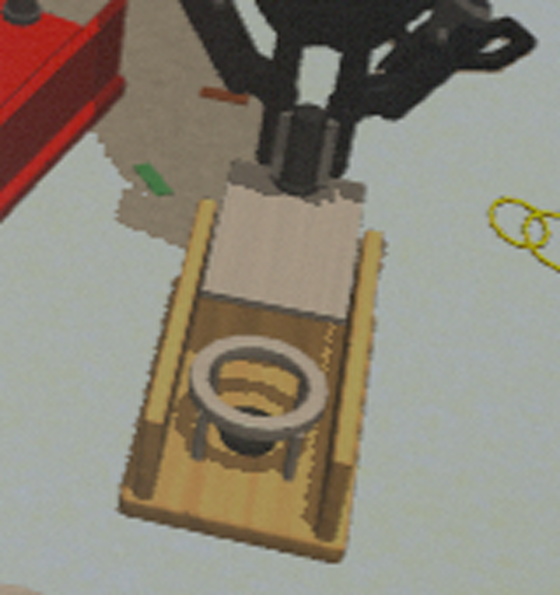

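The cover is at its stop: the force climbs to 17 N with no further motion. The ring is fully exposed at crop (259,384). I'll release and rise.

>>> servo_tool:
  increments:
    - {"claw": 0,"x": 0.1,"y": -0.03,"z": 0,"ax": 0,"ay": 0,"az": 0}
    - {"claw": 0,"x": 0,"y": 0,"z": 0,"ax": 0,"ay": 0,"az": 0}
    - {"claw": 0,"x": 0,"y": 0,"z": 0,"ax": 0,"ay": 0,"az": 0}
    - {"claw": 0,"x": 0,"y": 0,"z": 0,"ax": 0,"ay": 0,"az": 0}
    - {"claw": 0,"x": 0,"y": 0,"z": 0,"ax": 0,"ay": 0,"az": 0}

```text
clock: 6.1
tcp_pos: [0.4944, 0.1659, 0.0806]
orientation: [-0.001, 0.166, 0.986, -0.0]
wrist_force: [-0.4, 0.0, 1.0]
finger_gap: 0.0829
```

>>> servo_tool:
  increments:
    - {"claw": 0,"x": 0,"y": 0,"z": 0.8,"ax": 0,"ay": 0,"az": 0}
    - {"claw": 0,"x": 0,"y": 0,"z": 1,"ax": 0,"ay": 0,"az": 0}
    - {"claw": 0,"x": 0,"y": 0,"z": 1,"ax": 0,"ay": 0,"az": 0}
    - {"claw": 0,"x": 0,"y": 0,"z": 1,"ax": 0,"ay": 0,"az": 0}
    - {"claw": 0,"x": 0,"y": 0,"z": 1,"ax": 0,"ay": 0,"az": 0}

```text
clock: 6.6
tcp_pos: [0.4946, 0.1659, 0.2018]
orientation: [-0.0, 0.166, 0.986, 0.0]
wrist_force: [-0.6, -0.5, 0.0]
finger_gap: 0.0852
```

>>> servo_tool:
  increments:
    - {"claw": 0,"x": 0.21,"y": -0.95,"z": 0.2,"ax": 0,"ay": 0,"az": 0}
    - {"claw": 0,"x": 0.21,"y": -0.95,"z": 0.2,"ax": 0,"ay": 0,"az": 0}
    - {"claw": 0,"x": 0.21,"y": -0.95,"z": 0,"ax": 0,"ay": 0,"az": 0}
    - {"claw": 0,"x": 0.21,"y": -0.95,"z": 0,"ax": 0,"ay": 0,"az": 0}
    - {"claw": 0,"x": 0.21,"y": -0.95,"z": 0,"ax": 0,"ay": 0,"az": 0}

```text
clock: 7.1
tcp_pos: [0.5212, 0.0463, 0.2109]
orientation: [-0.0, 0.166, 0.986, 0.0]
wrist_force: [0.5, 0.1, -1.4]
finger_gap: 0.0856
```

>>> servo_tool:
  increments:
    - {"claw": 0,"x": 0.21,"y": -0.95,"z": 0,"ax": 0,"ay": 0,"az": 0}
    - {"claw": 0,"x": 0.21,"y": -0.95,"z": 0,"ax": 0,"ay": 0,"az": 0}
    - {"claw": 0,"x": 0.21,"y": -0.95,"z": 0,"ax": 0,"ay": 0,"az": 0}
    - {"claw": 0,"x": 0.21,"y": -0.95,"z": 0,"ax": 0,"ay": 0,"az": 0}
    - {"claw": 0,"x": 0.21,"y": -0.95,"z": 0,"ax": 0,"ay": 0,"az": 0}

```text
clock: 7.6
tcp_pos: [0.5475, -0.0724, 0.2108]
orientation: [-0.0, 0.166, 0.986, 0.0]
wrist_force: [0.5, 0.7, -1.2]
finger_gap: 0.0853
```

>>> servo_tool:
  increments:
    - {"claw": 0,"x": 0.21,"y": -0.95,"z": 0,"ax": 0,"ay": 0,"az": 0}
    - {"claw": 0,"x": 0.21,"y": -0.95,"z": 0,"ax": 0,"ay": 0,"az": 0}
    - {"claw": 0,"x": 0.21,"y": -0.95,"z": 0,"ax": 0,"ay": 0,"az": 0}
    - {"claw": 0,"x": 0.21,"y": -0.95,"z": 0,"ax": 0,"ay": 0,"az": 0}
    - {"claw": 0,"x": 0.21,"y": -0.95,"z": 0,"ax": 0,"ay": 0,"az": 0}

```text
clock: 8.1
tcp_pos: [0.5738, -0.1911, 0.2107]
orientation: [-0.0, 0.166, 0.986, 0.0]
wrist_force: [0.7, 0.7, 0.6]
finger_gap: 0.0854
```

>>> servo_tool:
  increments:
    - {"claw": 0,"x": 0.21,"y": -0.9,"z": 0,"ax": 0,"ay": 0,"az": 0}
    - {"claw": 0,"x": 0,"y": 0,"z": 0,"ax": 0,"ay": 0,"az": 0}
    - {"claw": 0,"x": 0,"y": 0,"z": 0,"ax": 0,"ay": 0,"az": 0}
    - {"claw": 0,"x": 0,"y": 0,"z": 0,"ax": 0,"ay": 0,"az": 0}

```text
clock: 8.5
tcp_pos: [0.5788, -0.212, 0.2107]
orientation: [-0.0, 0.166, 0.986, 0.0]
wrist_force: [0.0, -0.2, 0.3]
finger_gap: 0.0855
```

Run:
```python
from h import *
s=env.read_camera("scene")[:,:,::-1]; t=env.read_camera("top")[:,:,::-1]
cv2.imwrite("pics/s5.png",s);cv2.imwrite("pics/t5.png",t)
cv2.imwrite("pics/d5.png",cv2.convertScaleAbs(cv2.resize(t[140:250,170:260],None,fx=5,fy=5,interpolation=cv2.INTER_CUBIC),alpha=1.6))
cv2.imwrite("pics/e5.png",cv2.resize(s[180:345,130:350],None,fx=3.6,fy=3.6,interpolation=cv2.INTER_CUBIC))
cv2.imwrite("pics/f5.png",cv2.resize(s[240:365,405:505],None,fx=4.8,fy=4.8,interpolation=cv2.INTER_CUBIC))
```

```text
(no output)
```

View pics/d5.png

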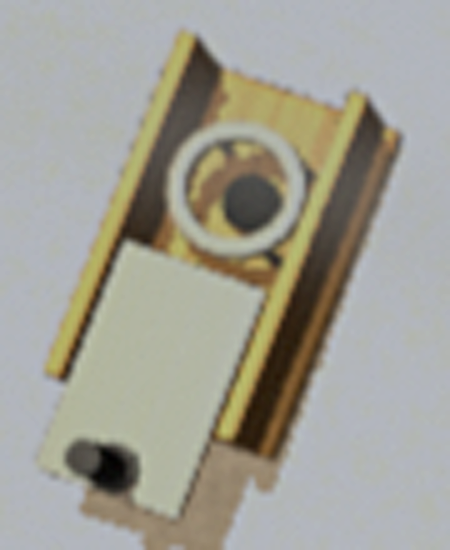

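View pics/e5.png

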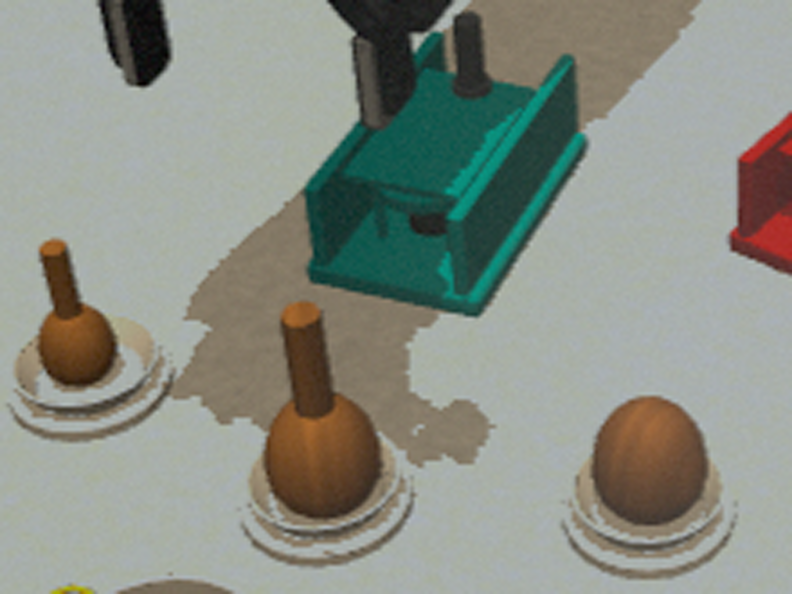

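View pics/f5.png

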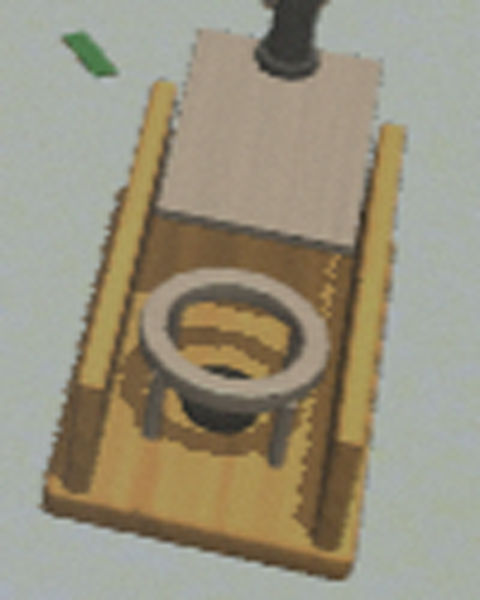

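The top crop shows the ring at (236,189), the scene crop at (235,334), and the cover fully clear of it. The egg still stands in its dish. I'll compute the ring centre and the egg.

Run:
```python
from h import *
a=plane("top",(170+236.5/5-.5,140+189.5/5-.5),.044); b=plane("scene",(405+235.5/4.8-.5,240+334.5/4.8-.5),.044)
print(a,b,(a+b)/2)
p=plane("scene",(130+302/3.6-.5,180+315/3.6-.5),.106);print("stem",p)
k=plane("top",(170+82/5-.5,140+459/5-.5),.095);print("knob top",k, np.linalg.norm((k-a)[:2]))
```

```text
[0.60643122 0.12395306 0.044     ] [0.61116037 0.12358849 0.044     ] [0.6087958  0.12377077 0.044     ]
stem [ 0.58130959 -0.21225976  0.106     ]
knob top [0.49346611 0.16489241 0.095     ] 0.1201546821093136
```

>>> servo_tool:
  increments:
    - {"claw": 0,"x": 0,"y": 0,"z": -1,"ax": 0,"ay": 0,"az": 0}
    - {"claw": 0,"x": 0,"y": 0,"z": -1,"ax": 0,"ay": 0,"az": 0}
    - {"claw": 0,"x": 0,"y": 0,"z": -1,"ax": 0,"ay": 0,"az": 0}
    - {"claw": 0,"x": 0,"y": 0,"z": -1,"ax": 0,"ay": 0,"az": 0}
    - {"claw": 0,"x": 0,"y": 0,"z": -0.9,"ax": 0,"ay": 0,"az": 0}

```text
clock: 9.1
tcp_pos: [0.5789, -0.2119, 0.0874]
orientation: [-0.0, 0.166, 0.986, 0.0]
wrist_force: [0.9, -0.2, -0.4]
finger_gap: 0.0856
```

>>> servo_tool:
  increments:
    - {"claw": 0,"x": 0,"y": 0,"z": 0,"ax": 0,"ay": 0,"az": 0}
    - {"claw": 0,"x": 0,"y": 0,"z": 0,"ax": 0,"ay": 0,"az": 0}

```text
clock: 9.3
tcp_pos: [0.579, -0.2123, 0.0886]
orientation: [-0.0, 0.166, 0.986, 0.0]
wrist_force: [-0.4, -0.6, -0.4]
finger_gap: 0.0852
```

The knob is 120.2 mm from the ring axis, matching 55+65, so the cover is at its stop. I'll close on the stem.

>>> servo_tool:
  increments:
    - {"claw": 0.6,"x": 0,"y": 0,"z": 0,"ax": 0,"ay": 0,"az": 0}
    - {"claw": 0.7,"x": 0,"y": 0,"z": 0,"ax": 0,"ay": 0,"az": 0}
    - {"claw": 0.8,"x": 0,"y": 0,"z": 0,"ax": 0,"ay": 0,"az": 0}
    - {"claw": 1,"x": 0,"y": 0,"z": 0,"ax": 0,"ay": 0,"az": 0}
    - {"claw": 1,"x": 0,"y": 0,"z": 0,"ax": 0,"ay": 0,"az": 0}
  newtons: 70

```text
clock: 9.8
tcp_pos: [0.5794, -0.2132, 0.0889]
orientation: [0.0, 0.167, 0.986, -0.0]
wrist_force: [0.7, 0.9, 0.4]
finger_gap: 0.0142
```

>>> servo_tool:
  increments:
    - {"claw": 1,"x": 0,"y": 0,"z": 0,"ax": 0,"ay": 0,"az": 0}
    - {"claw": 1,"x": 0,"y": 0,"z": 0,"ax": 0,"ay": 0,"az": 0}
    - {"claw": 1,"x": 0,"y": 0,"z": 0,"ax": 0,"ay": 0,"az": 0}
    - {"claw": 1,"x": 0,"y": 0,"z": 0,"ax": 0,"ay": 0,"az": 0}

```text
clock: 10.2
tcp_pos: [0.5795, -0.2132, 0.0889]
orientation: [0.001, 0.167, 0.986, -0.0]
wrist_force: [0.0, -0.5, 5.7]
finger_gap: 0.014
```

Run:
```python
from h import *
s=env.read_camera("scene")[:,:,::-1]
cv2.imwrite("pics/e6.png",cv2.resize(s[180:345,130:350],None,fx=3.6,fy=3.6,interpolation=cv2.INTER_CUBIC))
```

```text
(no output)
```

View pics/e6.png

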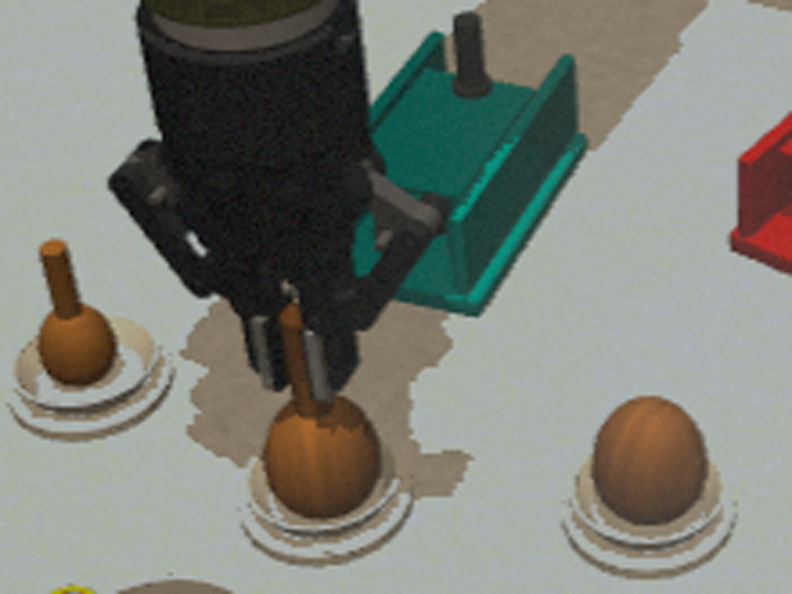

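The stem (crop (297,350)) is between the pads. The gap reads 14 mm for a 16 mm stem, the same -2 mm bias as at the knob. I'll lift.

>>> servo_tool:
  increments:
    - {"claw": 1,"x": 0,"y": 0,"z": 0.4,"ax": 0,"ay": 0,"az": 0}
    - {"claw": 1,"x": 0,"y": 0,"z": 0.8,"ax": 0,"ay": 0,"az": 0}
    - {"claw": 1,"x": 0,"y": 0,"z": 1,"ax": 0,"ay": 0,"az": 0}
    - {"claw": 1,"x": 0,"y": 0,"z": 1,"ax": 0,"ay": 0,"az": 0}
    - {"claw": 1,"x": 0,"y": 0,"z": 0.8,"ax": 0,"ay": 0,"az": 0}

```text
clock: 10.75
tcp_pos: [0.5789, -0.213, 0.1896]
orientation: [-0.0, 0.167, 0.986, 0.0]
wrist_force: [0.3, -1.2, -2.7]
finger_gap: 0.0139
```

Run:
```python
from h import *
s=env.read_camera("scene")[:,:,::-1]
cv2.imwrite("pics/e7.png",cv2.resize(s[160:345,130:350],None,fx=3.2,fy=3.2,interpolation=cv2.INTER_CUBIC))
```

```text
(no output)
```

View pics/e7.png

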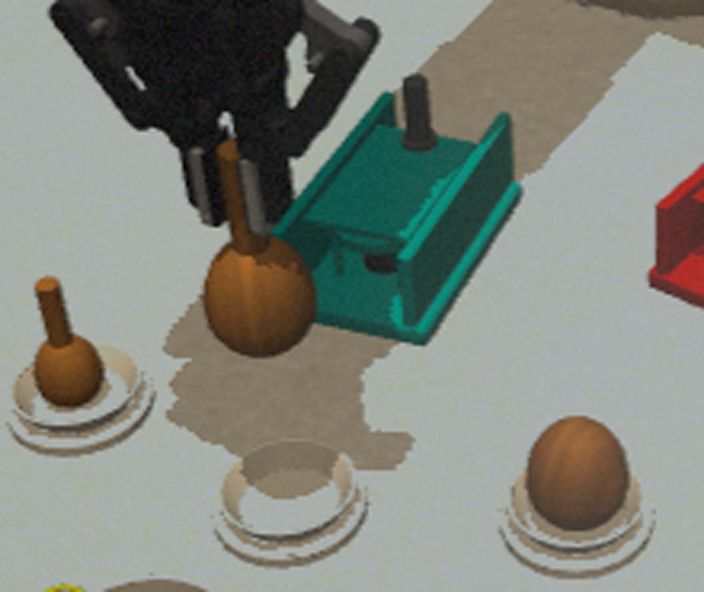

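The egg hangs upright and the other two are undisturbed. I'll carry it over the ring.

>>> servo_tool:
  increments:
    - {"claw": 1,"x": 0.05,"y": 0.5,"z": 0.2,"ax": 0,"ay": 0,"az": 0}
    - {"claw": 1,"x": 0.085,"y": 0.9,"z": 0.2,"ax": 0,"ay": 0,"az": 0}
    - {"claw": 1,"x": 0.085,"y": 0.9,"z": 0,"ax": 0,"ay": 0,"az": 0}
    - {"claw": 1,"x": 0.085,"y": 0.9,"z": 0,"ax": 0,"ay": 0,"az": 0}
    - {"claw": 1,"x": 0.085,"y": 0.9,"z": 0,"ax": 0,"ay": 0,"az": 0}

```text
clock: 11.3
tcp_pos: [0.5878, -0.1085, 0.1965]
orientation: [-0.002, 0.166, 0.986, 0.0]
wrist_force: [0.2, -0.1, -1.7]
finger_gap: 0.0144
```

>>> servo_tool:
  increments:
    - {"claw": 1,"x": 0.085,"y": 0.9,"z": 0,"ax": 0,"ay": 0,"az": 0}
    - {"claw": 1,"x": 0.085,"y": 0.9,"z": 0,"ax": 0,"ay": 0,"az": 0}
    - {"claw": 1,"x": 0.085,"y": 0.9,"z": 0,"ax": 0,"ay": 0,"az": 0}
    - {"claw": 1,"x": 0.085,"y": 0.9,"z": 0,"ax": 0,"ay": 0,"az": 0}
    - {"claw": 1,"x": 0.085,"y": 0.9,"z": 0,"ax": 0,"ay": 0,"az": 0}

```text
clock: 11.8
tcp_pos: [0.5982, 0.0039, 0.1965]
orientation: [-0.002, 0.166, 0.986, 0.0]
wrist_force: [0.0, 0.0, -1.3]
finger_gap: 0.0145
```

>>> servo_tool:
  increments:
    - {"claw": 1,"x": 0.085,"y": 0.9,"z": 0,"ax": 0,"ay": 0,"az": 0}
    - {"claw": 1,"x": 0.085,"y": 0.9,"z": 0,"ax": 0,"ay": 0,"az": 0}
    - {"claw": 1,"x": 0.085,"y": 0.9,"z": 0,"ax": 0,"ay": 0,"az": 0}
    - {"claw": 1,"x": 0.085,"y": 0.9,"z": 0,"ax": 0,"ay": 0,"az": 0}
    - {"claw": 1,"x": 0.05,"y": 0.5,"z": 0,"ax": 0,"ay": 0,"az": 0}

```text
clock: 12.3
tcp_pos: [0.6079, 0.1069, 0.1966]
orientation: [-0.002, 0.166, 0.986, -0.0]
wrist_force: [0.1, -0.0, -1.8]
finger_gap: 0.0141
```

>>> servo_tool:
  increments:
    - {"claw": 1,"x": 0,"y": 0.3,"z": 0,"ax": 0,"ay": 0,"az": 0}
    - {"claw": 1,"x": 0,"y": 0,"z": 0,"ax": 0,"ay": 0,"az": 0}
    - {"claw": 1,"x": 0,"y": 0,"z": 0,"ax": 0,"ay": 0,"az": 0}
    - {"claw": 1,"x": 0,"y": 0,"z": 0,"ax": 0,"ay": 0,"az": 0}

```text
clock: 12.7
tcp_pos: [0.6092, 0.1111, 0.1983]
orientation: [-0.0, 0.167, 0.986, -0.0]
wrist_force: [0.3, -0.5, -1.0]
finger_gap: 0.0143
```

>>> servo_tool:
  increments:
    - {"claw": 1,"x": 0,"y": 0.5,"z": 0,"ax": 0,"ay": 0,"az": 0}
    - {"claw": 1,"x": 0,"y": 0,"z": -0.7,"ax": 0,"ay": 0,"az": 0}
    - {"claw": 1,"x": 0,"y": 0,"z": -0.8,"ax": 0,"ay": 0,"az": 0}
    - {"claw": 1,"x": 0,"y": 0,"z": -0.8,"ax": 0,"ay": 0,"az": 0}
    - {"claw": 1,"x": 0,"y": 0,"z": 0,"ax": 0,"ay": 0,"az": 0}

```text
clock: 13.2
tcp_pos: [0.6072, 0.1246, 0.1379]
orientation: [-0.003, 0.167, 0.986, -0.0]
wrist_force: [-0.5, 0.0, -1.3]
finger_gap: 0.0144
```

>>> servo_tool:
  increments:
    - {"claw": 1,"x": 0,"y": 0,"z": 0,"ax": 0,"ay": 0,"az": 0}
    - {"claw": 1,"x": 0,"y": 0,"z": 0,"ax": 0,"ay": 0,"az": 0}

```text
clock: 13.4
tcp_pos: [0.6101, 0.1246, 0.1422]
orientation: [0.001, 0.167, 0.986, 0.0]
wrist_force: [-0.1, -0.0, -1.4]
finger_gap: 0.0144
```

Run:
```python
from h import *
s=env.read_camera("scene")[:,:,::-1]; t=env.read_camera("top")[:,:,::-1]
cv2.imwrite("pics/e8.png",cv2.resize(s[220:365,395:515],None,fx=4,fy=4,interpolation=cv2.INTER_CUBIC))
cv2.imwrite("pics/t8.png",cv2.convertScaleAbs(cv2.resize(t[130:260,150:290],None,fx=4,fy=4,interpolation=cv2.INTER_CUBIC),alpha=1.8))
```

View pics/e8.png

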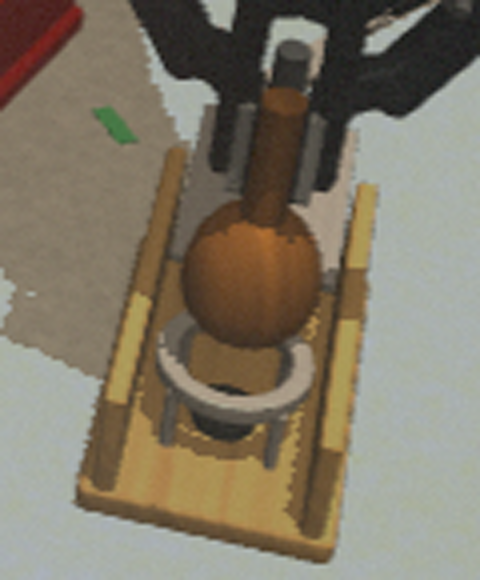

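View pics/t8.png

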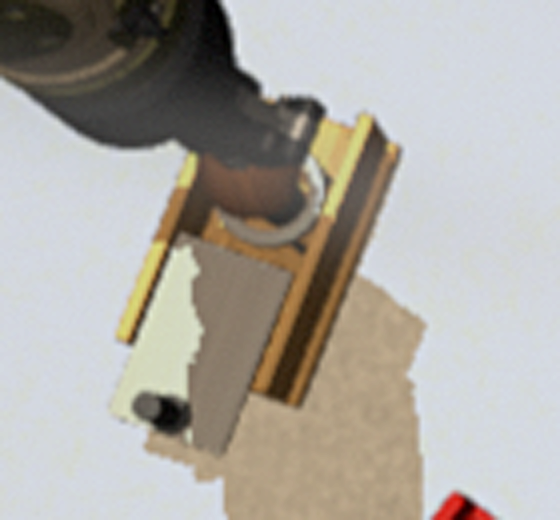

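Run:
```python
from h import *
print(plane("scene",(395+252.5/4-.5,220+280/4-.5),.080), "ring(scene) .6112 .1236")
print(plane("scene",(395+286.5/4-.5,220+101/4-.5),.159))
print(proj("scene",[[.6112,.1236,.08],[.6112,.1236,.159]]))
print(env.get_state()["tcp_pos"])
```

```text
[0.60949689 0.12449721 0.08      ] ring(scene) .6112 .1236
[0.61082468 0.12371267 0.159     ]
[[457.25341097 290.34538865]
 [466.10668951 244.92857319]]
[0.61018717 0.12457806 0.14226364]
```

The egg lines up with the ring to within 1–2 mm in the same camera. I'll lower it.

>>> servo_tool:
  increments:
    - {"claw": 1,"x": 0,"y": -0.03,"z": -0.4,"ax": 0,"ay": 0,"az": 0}
    - {"claw": 1,"x": 0,"y": 0,"z": -0.3,"ax": 0,"ay": 0,"az": 0}
    - {"claw": 1,"x": 0,"y": 0,"z": -0.2,"ax": 0,"ay": 0,"az": 0}
    - {"claw": 1,"x": 0,"y": 0,"z": 0,"ax": 0,"ay": 0,"az": 0}
    - {"claw": 1,"x": 0,"y": 0,"z": 0,"ax": 0,"ay": 0,"az": 0}
  newtons: 90

```text
clock: 14.0
tcp_pos: [0.6092, 0.1241, 0.1185]
orientation: [-0.0, 0.167, 0.986, 0.0]
wrist_force: [-1.1, 1.9, 1.9]
finger_gap: 0.014
```

>>> servo_tool:
  increments:
    - {"claw": 1,"x": 0,"y": 0,"z": -0.2,"ax": 0,"ay": 0,"az": 0}
    - {"claw": 1,"x": 0,"y": 0,"z": 0,"ax": 0,"ay": 0,"az": 0}
    - {"claw": 1,"x": 0,"y": 0,"z": 0,"ax": 0,"ay": 0,"az": 0}

```text
clock: 14.3
tcp_pos: [0.6094, 0.1241, 0.1136]
orientation: [0.0, 0.166, 0.986, 0.0]
wrist_force: [-1.2, 3.0, 3.7]
finger_gap: 0.0139
```

Contact came at the predicted height of 0.119. I'll press on.

>>> servo_tool:
  increments:
    - {"claw": 1,"x": 0,"y": 0,"z": -0.2,"ax": 0,"ay": 0,"az": 0}
    - {"claw": 1,"x": 0,"y": 0,"z": -0.2,"ax": 0,"ay": 0,"az": 0}
    - {"claw": 1,"x": 0,"y": 0,"z": -0.15,"ax": 0,"ay": 0,"az": 0}
    - {"claw": 1,"x": 0,"y": 0,"z": 0,"ax": 0,"ay": 0,"az": 0}
    - {"claw": 1,"x": 0,"y": 0,"z": 0,"ax": 0,"ay": 0,"az": 0}

```text
clock: 14.8
tcp_pos: [0.6096, 0.1242, 0.1007]
orientation: [0.001, 0.166, 0.986, 0.001]
wrist_force: [-2.3, 2.1, 8.7]
finger_gap: 0.0142
```

>>> servo_tool:
  increments:
    - {"claw": 1,"x": 0,"y": 0,"z": -0.1,"ax": 0,"ay": 0,"az": 0}
    - {"claw": 1,"x": 0,"y": 0,"z": 0,"ax": 0,"ay": 0,"az": 0}
    - {"claw": 1,"x": 0,"y": 0,"z": 0,"ax": 0,"ay": 0,"az": 0}

```text
clock: 15.1
tcp_pos: [0.6096, 0.1241, 0.0984]
orientation: [0.001, 0.166, 0.986, 0.001]
wrist_force: [-3.4, 2.5, 9.3]
finger_gap: 0.0136
```

>>> servo_tool:
  increments:
    - {"claw": 1,"x": 0,"y": 0,"z": -0.08,"ax": 0,"ay": 0,"az": 0}
    - {"claw": 1,"x": 0,"y": 0,"z": 0,"ax": 0,"ay": 0,"az": 0}
    - {"claw": 1,"x": 0,"y": 0,"z": 0,"ax": 0,"ay": 0,"az": 0}

```text
clock: 15.4
tcp_pos: [0.6097, 0.1243, 0.0976]
orientation: [0.001, 0.166, 0.986, 0.001]
wrist_force: [-5.6, 3.6, 15.6]
finger_gap: 0.0139
```

>>> servo_tool:
  increments:
    - {"claw": 1,"x": 0,"y": 0,"z": -0.08,"ax": 0,"ay": 0,"az": 0}
    - {"claw": 1,"x": 0,"y": 0,"z": 0,"ax": 0,"ay": 0,"az": 0}
    - {"claw": 1,"x": 0,"y": 0,"z": 0,"ax": 0,"ay": 0,"az": 0}

```text
clock: 15.7
tcp_pos: [0.6099, 0.1244, 0.0973]
orientation: [0.002, 0.166, 0.986, 0.001]
wrist_force: [-7.0, 2.6, 23.8]
finger_gap: 0.0137
```

The stop is reached: force went from 9 to 24 N with only 0.3 mm of motion. I'll ease the side load slightly, then look.

>>> servo_tool:
  increments:
    - {"claw": 1,"x": -0.04,"y": 0.01,"z": 0,"ax": 0,"ay": 0,"az": 0}
    - {"claw": 1,"x": 0,"y": 0,"z": 0,"ax": 0,"ay": 0,"az": 0}
    - {"claw": 1,"x": 0,"y": 0,"z": 0,"ax": 0,"ay": 0,"az": 0}
    - {"claw": 1,"x": 0,"y": 0,"z": 0,"ax": 0,"ay": 0,"az": 0}
    - {"claw": 1,"x": 0,"y": 0,"z": 0,"ax": 0,"ay": 0,"az": 0}

```text
clock: 16.2
tcp_pos: [0.6096, 0.1244, 0.0973]
orientation: [0.002, 0.166, 0.986, 0.001]
wrist_force: [-5.9, 2.0, 24.4]
finger_gap: 0.0135
```

Run:
```python
from h import *
s=env.read_camera("scene")[:,:,::-1]; t=env.read_camera("top")[:,:,::-1]
cv2.imwrite("pics/s9.png",s)
cv2.imwrite("pics/e9.png",cv2.resize(s[220:365,395:515],None,fx=4,fy=4,interpolation=cv2.INTER_CUBIC))
cv2.imwrite("pics/t9.png",cv2.convertScaleAbs(t,alpha=1.5))
```

```text
(no output)
```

View pics/e9.png

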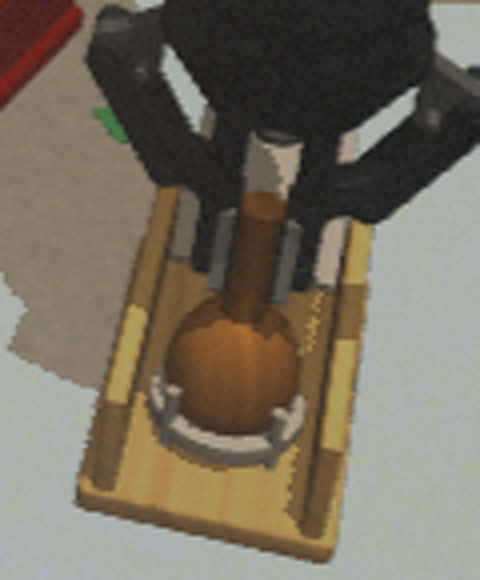

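View pics/s9.png

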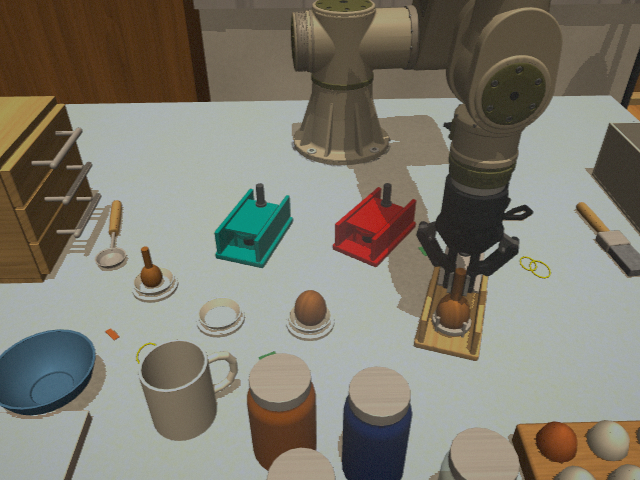

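View pics/t9.png

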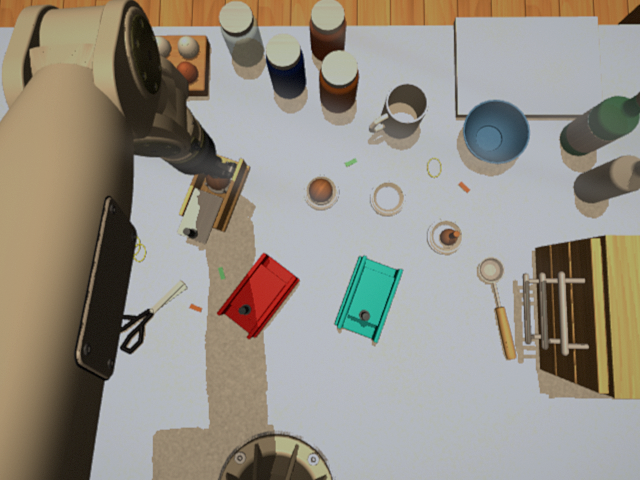

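Run:
```python
import cv2,numpy as np
a=cv2.imread("pics/t5.png");b=cv2.imread("pics/t9.png")
f=lambda i:cv2.resize(i[190:260,160:240],None,fx=5,fy=5,interpolation=cv2.INTER_CUBIC)
cv2.imwrite("pics/cmp.png",np.hstack([cv2.convertScaleAbs(f(a),alpha=1.5),f(b)]))
```

```text
(no output)
```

View pics/cmp.png

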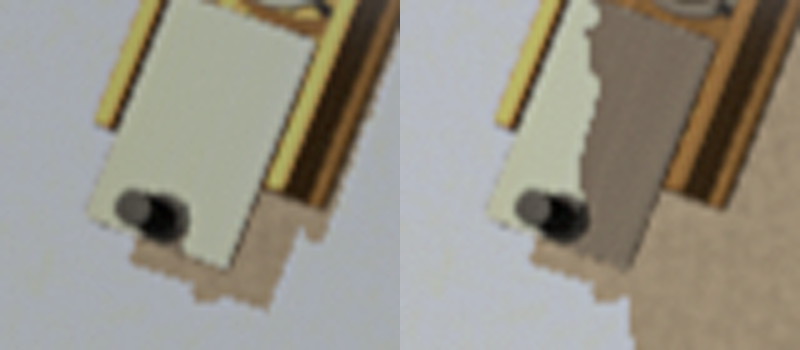

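The cover hasn't moved: the knob is at crop (133,208) before and (533,208) = 133+400 after. The egg is seated upright in the depressed ring, and the other eggs stand in their dishes. I'll hand it in while still pressing.

Run:
```python
from workcell import env
s=env.get_state(); print(s["clock"],s["tcp_pos"],s["wrist_force"],s["finger_gap"])
print(env.hand_in())
```

```text
16.3 [0.6096294  0.12445732 0.09730116] [-7.05155211  3.16741932 22.12139711] 0.013887894236092737
the job is handed in; nothing more can be done
None
```

I pulled the pale stand's cover to its stop, then moved the large stemmed egg from its dish into the ring and pressed it down. I handed in at 16.3 s, still gripping and pressing with about 22 N. `hand_in()` gave no verdict.

- **Cover:** it is open. The knob is 120 mm from the ring axis, which is the stop (55 + 65 mm), and it had not moved in the last top picture.
- **Press:** the egg met the ring at the predicted height. It went down about 20 mm until the force rose from 9 to 24 N with only 0.3 mm more travel, which is the ring's bottom stop.
- **Upright and other eggs:** the egg stands upright, and the small and plain eggs are still in their dishes. The red and turquoise stands were not touched.

**Small disagreements:**
- The two cameras differed by about 4 mm in x, so I used the mean.
- The finger opening read about 2 mm under the known diameters on both the knob and the stem.
- The tool ended about 1.5 mm lower than predicted at the ring's stop, so the egg may have slipped slightly in the grip or sat slightly differently in it.
- A side load of about 7 N remained at the end.

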